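Press the lids home and hold the seal tester's vacuum plunger at its mark

ROBOT

A 6-joint arm with a two-finger parallel gripper is mounted at the origin on the work surface. World frame = base frame: x ahead of the robot, y to its left, z up, the work surface at z = 0. Lengths are in m, angles in rad, forces in N, time in s.
With the tool pointing down it reaches from about 0.25 to 0.775 m from the base axis. Payload 4 kg.
Tool frame: the origin (TCP) lies midway between the tips of the shut fingers; the grasp point (between the pads) lies behind it (ctrl.pinch_z is the z of the grasp point in the tool frame, in m); z points along the fingers, y is the direction in which the jaws open and shut (so a half turn about z gives the same grasp; the last joint's range is limited). The gripper opens to 94 mm and grips with 3 to 60 N. Pads are 16 mm wide; open, the fingers measure 119 mm over their backs; the gripper's body (75 mm by 177 mm) begins 78 mm behind the grasp point.
Start: joints at [-1.336, 0.087, 1.371, -0, 1.684, -0.103], TCP at [0.182, -0.519, 0.206] pointing down, gripper open.
Joint ranges: [-3.1, 3.1], [-0.76, 2.03], [0.27, 2.55], [-1.08, 4.22], [0.17, 2.65], [-2.57, 2.57]. Speed limits (rad/s): [2.79, 2.79, 3.14, 3.14, 3.14, 3.14].

INTERFACE

Orientations are given as [roll, pitch, yaw] about the fixed x, y, z axes, in that order (R = Rz(yaw) Ry(pitch) Rx(roll)).
In Python, from rig import ctrl gives the robot as it stands.
- The arm moves only by the shell command python3 -m creep 'ROWS'. ROWS is JSON, a list of rows, each an object of numbers: "wx", "wy", "wz": the turn, a rotation vector about the tool's x, y, z in degrees; "dx", "dy", "dz": the shift along the tool's x, y, z in m; "claw": the finger opening in m, from 0 to 0.094. In form: [{"wx": .., "wy": .., "wz": .., "dx": .., "dy": .., "dz": .., "claw": ..}, ...]. A call has 1 to 8 rows; each row shifts and turns the commanded pose from where the row before left it, along the tool's axes as they then stand; what a row does not reach is not made up. A row lasts 1/8 s, in which the tool goes at most 62.5 mm and 10.7 degrees, less where a joint would pass 70% of its speed; a pose out of reach is approached as far as the arm can. A call with a gripper value outside its range is refused whole. The fingers move at their own pace and stop on an object; the grip force is fixed at half the most. Time passes only in rows, so rows that do not move let the fingers close. It gives the time, the measured TCP pose, the force and the opening at its end, in the units of the state.
- ctrl.sense(): the state, without advancing time (a new reading comes with each control period).
- ctrl.read_camera(name): name is "scene" or "top"; returns a dict with "image" (400x640x3 uint8, red, green, blue), "fx", "fy", "cx", "cy" (pixels), "k1" (the pictures are not rectified: a ray, as slopes to the right and down, at radius r is drawn at 1 + k1 r^2 times it, then the intrinsics apply), "T" (4x4, takes a point from camera to world coordinates). Camera axes: x right, y down, z forward; pixel columns grow to the right and rows downward; lengths in m; the calibration is good to about 2 mm. A picture is of the moment at which its call begins. There is no depth.
- ctrl.job_done(): hands the job in, once; it reports no verdict.
Trained networks look in the newest picture that a camera, given by its name, has taken for a name from the list of things; names that differ only in an ending like _2 or _b are one class to them, and where a whole thing is asked for, a point or a joint stands for the part that bears it (a point fixed in the world has none). Each returns a list of dicts, best first, with "conf" (0 to 1); they miss things now and then, are a little off and sometimes report something else, mostly with a low value. They report only what shows in the picture. A call takes as long as a camera call.
- ctrl.masks_of(camera, label): "mask" (400x640 bool, what is visible of it) and "uv" ([column, row] in pixels, amid what is visible of it).
- ctrl.landmark_of(camera, label): "uv" ([column, row] in pixels: a listed point, or the origin of a listed thing).
The state is a dict: "time_s": time; "joint_pos": joint angles; "dq": joint speeds; "tau": joint torques, N m; "position": TCP position; "tcp_rot": TCP orientation; "wrist_force": force on the tool from outside, world axes, zero at the start; "ft_torque": the same for the moment, N m; "gripper_width": opening from 0.0 (shut) to 1.0 (fully open).
Only numpy, scipy, OpenCV 4.12 (cv2) and the standard library are available. Lean on these libraries where they do the work, as an engineer would, in place of code of your own. Each camera call takes 0.05 s, during which the arm holds its last target.

TASK

Get the seal tester ready for a leak check: press the lids of both pots on it straight down until they are fully home (no red neck showing), and only then pull the orange spring-return plunger handle towards the front until its red pointer is over the green band on the scale. Keep it steadily there, gripped or hooked by the fingers, for at least three seconds and finish while still holding it: never let the plunger snap back, and leave the other things on the bench where they are.

Things in the scene. Friction and masses are not known exactly. Their poses are not given: they have to be found in the camera images.
- tester: The seal tester, a fixed white bench unit, base 255 x 350 mm and 18 mm thick. x axis: along the plunger, from the front into the tester; y: towards the scale; z up. Its pump barrel (40 mm across, top 70 mm above the bench) lies along x behind the handle; a 12 mm rod (axis 50 mm above the bench) joins the two
- handle_grip (a point): Place to grip on the orange handle: an upright paddle 14 mm thick along the pull, 30 mm wide across it, from 42 to 125 mm above the bench; this point is its middle in plan, 100 mm above the bench. Axes as the tester's: it is pulled along -x. At rest the barrel is 55 mm behind this point; higher than 75 mm above the bench there is room all round the handle
- pointer (a point): Tip of the thin red pointer that is fixed to the handle and moves with it, over the scale rail; level with the handle's centre along the pull, 45 mm to the scale side (+y), 44 mm above the bench; axes as the tester's
- band_mid (a point): Middle of the green band (12 mm long along the pull, 20 mm wide) on the white scale rail, 41 mm above the bench; axes as the tester's. The pointer is on the mark when pointer and band_mid agree along that x axis. The band sits somewhere else each time and is stiff: leave it
- plunger (a joint): How far the plunger is pulled out of the pump, m: 0 at rest, at most 0.085. A spring pulls it back with about 3.6 N at rest, rising by 0.9 N for each 10 mm; it flies back when let go
- band (a joint): Place of the green band on the same scale, m: the plunger joint has this value when the pointer is over the band's middle; between 0.035 and 0.065
- tub_lid_top (a point): Centre of the top face of the white push-on lid (82 mm across) of the white tub, which is held fixed on the tester. Fully home, this point is 85 mm above the bench; at the start 6 to 10 mm higher, with the red neck showing below it. The two pots swap places from time to time
- jar_lid_top (a point): Centre of the top face of the black push-on lid (66 mm across) of the amber jar, which is held fixed on the tester. Fully home, this point is 99 mm above the bench; at the start it is 6 to 10 mm higher, with the red neck showing below the lid
- tub_lid (a joint): How far the white lid has been pressed, m: 0 is 10 mm proud, 0.010 is fully home. It slides stiffly (about 6 N), stays where it is left and meets a firm stop when home
- jar_lid (a joint): The same for the black lid of the amber jar: 0 is 10 mm proud, 0.010 fully home, about 6 N
- oilcan: Steel spouted can, 94 mm across, 140 mm high; origin under its middle. Leave alone
- pail: White lidded pail, 194 mm across, 172 mm high; origin under its middle. Leave alone
- scissors: Scissors with orange handles, 185 mm long, lying; origin at the pivot, underside. Leave alone
- spare_jar: Closed amber jar with a black lid, 68 mm across, 85 mm high, standing loose on the bench away from the tester; origin under its middle. Not part of the job
- dish: Steel dish, 100 mm across, 35 mm high; origin under its middle. Leave alone
- spare_cap: Loose blue cap, 48 mm across, 12 mm high, lying on the back of the tester's base; origin under its middle. Leave alone
- vial: Small amber bottle, 28 mm across, 55 mm high, standing on the back of the tester's base; origin under its middle. Leave alone

How it is judged:
On the way, in this order (a step that is already met when the one before it is completed fails the run):
1. both lids are pressed fully home while the plunger is still at rest (value of joint each of tub_lid, jar_lid above 0.0085 m and value of joint plunger below 0.006 m), for 0.2 s.
2. the pointer is kept over the green band for 2 s (x of pointer in the frame of band_mid between -0.006 and 0.006 m and value of joint each of tub_lid, jar_lid above 0.0085 m), for 2 s.
At the end, for the whole second after the job is handed in: The red pointer is over the green band (within 6 mm of its middle) and still, held there against the spring by the fingers (more than 2 N between fingers and plunger), and both lids are home (within 1.5 mm) (all of step 2 and contact force between the fingers and plunger above 2 N and velocity of joint plunger between -0.01 and 0.01 m/s); the arm keeps its last pose, push and grip.
It fails at once if the plunger snaps back (faster than 0.4 m/s) (velocity of joint plunger below -0.4 m/s).
It fails at once if the plunger is pulled while a lid is not home (lid more than 1.5 mm proud and plunger out by more than 15 mm) (value of joint plunger above 0.015 m and not (value of joint each of tub_lid, jar_lid above 0.0085 m)).
It fails at once if a bystander is displaced by more than 30 mm (distance of any of oilcan, pail, scissors, spare_jar, dish, spare_cap, vial from where it was at the start of the episode above 0.03 m).
It also fails if it takes over 58 s, if anything falls off the work surface, if the arm or the gripper's body presses on something with over 40 N, if the wrist force passes 120 N, or if a joint passes its speed limit or range.

## Working session

There is one attempt and no reset: what is moved stays moved. The work goes in short steps, Python scripts to look and compute and a shell command to move; the robot and the scene stay as the last step left them, time stands still between calls to the robot, and variables do not carry over. Pictures are saved under pics/ and viewed, and the job is handed in when it is done.

```bash
ls; mkdir -p pics; python3 - <<'E'
from rig import ctrl
import cv2,numpy as np
s=ctrl.sense(); print({k:np.round(v,3).tolist() for k,v in s.items()}, ctrl.pinch_z)
for n in("scene","top"):
    c=ctrl.read_camera(n); cv2.imwrite(f"pics/{n}0.png",c["image"][:,:,::-1])
    print(n,c["fx"],c["fy"],c["cx"],c["cy"],c["k1"],np.round(c["T"],4).tolist())
    for l in("tester","handle_grip","pointer","band_mid","tub_lid_top","jar_lid_top","oilcan","pail","scissors","spare_jar","dish","spare_cap","vial"):
        print(l,[(np.round(d["uv"],1).tolist(),round(d["conf"],2)) for d in ctrl.landmark_of(n,l)][:3])
E
```

```text
pics
{'time_s': 0.0, 'joint_pos': [-1.336, 0.088, 1.372, -0.0, 1.684, -0.103], 'dq': [0.001, -0.001, -0.001, 0.001, -0.001, 0.001], 'tau': [-0.001, -34.018, -30.243, 0.072, 0.033, -0.0], 'position': [0.182, -0.518, 0.204], 'tcp_rot': [-3.139, -0.0, 0.338], 'wrist_force': [-0.021, 0.713, 0.479], 'ft_torque': [-0.076, 0.035, 0.008], 'gripper_width': 0.999} -0.0188
scene 401.1327363000273 401.1327363000273 322.77034864235424 200.55548964074254 -0.0611481253736073 [[-0.4177, 0.4909, -0.7646, 1.4205], [0.9086, 0.2198, -0.3552, 0.3883], [-0.0064, -0.843, -0.5379, 0.7375], [0.0, 0.0, 0.0, 1.0]]
tester [([322.9, 258.7], 0.57)]
handle_grip [([367.0, 228.1], 0.73), ([320.6, 227.8], 0.52)]
pointer [([380.2, 251.0], 0.54)]
band_mid [([378.9, 242.0], 0.39), ([310.5, 267.1], 0.2)]
tub_lid_top [([321.6, 226.5], 0.86), ([378.3, 249.5], 0.21)]
jar_lid_top [([283.0, 215.5], 0.86)]
oilcan [([230.3, 189.8], 0.67)]
pail [([183.4, 217.6], 0.58), ([376.3, 251.5], 0.24)]
scissors [([479.6, 236.5], 0.76)]
spare_jar [([467.4, 282.4], 0.67), ([311.1, 267.6], 0.25)]
dish [([434.9, 216.6], 0.86)]
spare_cap [([270.5, 265.0], 0.71)]
vial [([311.7, 270.0], 0.45)]
top 459.2083545376869 459.2083545376869 318.891337605413 205.947575803026 -0.1266781475638347 [[-0.0601, -0.9752, 0.2131, 0.2192], [-0.9982, 0.0597, -0.0086, -0.0051], [-0.0043, -0.2133, -0.977, 1.4533], [0.0, 0.0, 0.0, 1.0]]
tester [([306.4, 176.8], 0.58)]
handle_grip [([270.9, 177.7], 0.66)]
pointer [([255.6, 184.8], 0.57)]
band_mid [([261.1, 207.6], 0.35), ([332.1, 142.6], 0.15)]
tub_lid_top [([306.1, 170.8], 0.98)]
jar_lid_top [([340.8, 156.6], 0.71)]
oilcan [([449.8, 231.9], 0.59)]
pail [([449.9, 163.4], 0.76)]
scissors [([181.9, 268.5], 0.75), ([260.9, 208.9], 0.64)]
spare_jar [([187.9, 199.1], 0.79)]
dish [([227.4, 279.0], 0.58)]
spare_cap [([330.7, 140.4], 0.72)]
vial [([300.2, 153.1], 0.63), ([304.2, 172.0], 0.49)]
```

```bash
python3 - <<'E'
import cv2
a=cv2.imread("pics/scene0.png");b=cv2.imread("pics/top0.png")
cv2.imwrite("pics/s0c.png",cv2.resize(a[150:330,200:440],None,fx=3.3,fy=3.3,interpolation=cv2.INTER_CUBIC))
cv2.imwrite("pics/t0c.png",cv2.resize(b[100:260,220:420],None,fx=3.7,fy=3.7,interpolation=cv2.INTER_CUBIC))
E
```

```text
(no output)
```

View pics/scene0.png

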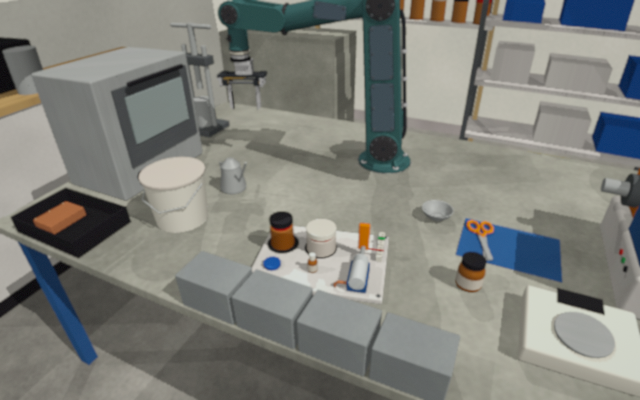

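View pics/top0.png

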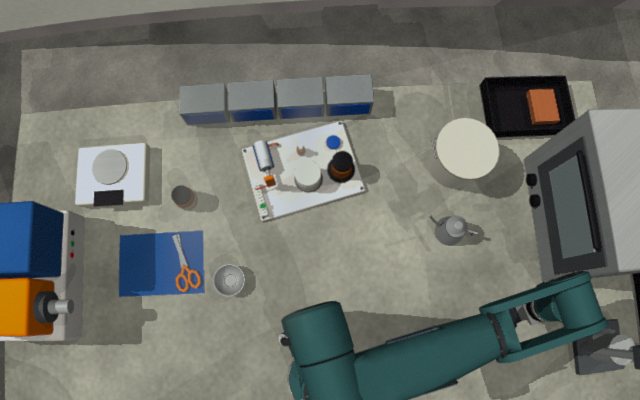

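View pics/s0c.png

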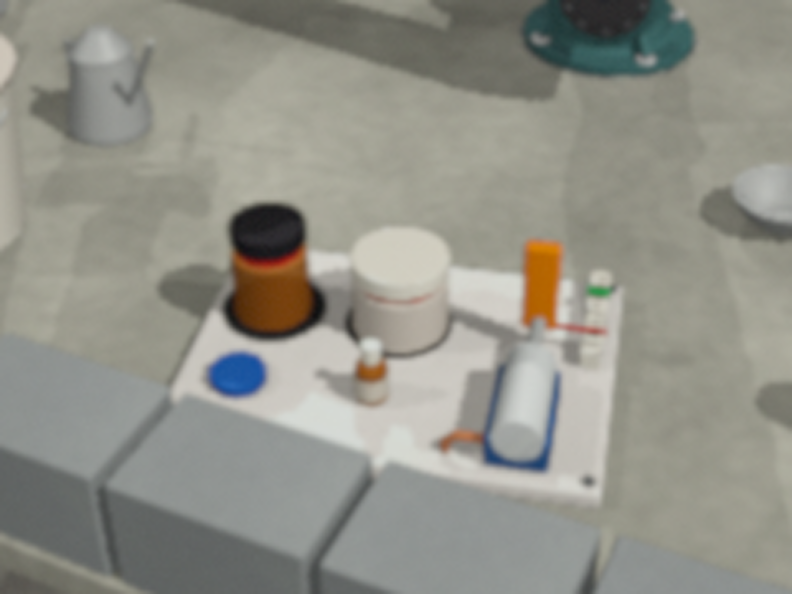

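View pics/t0c.png

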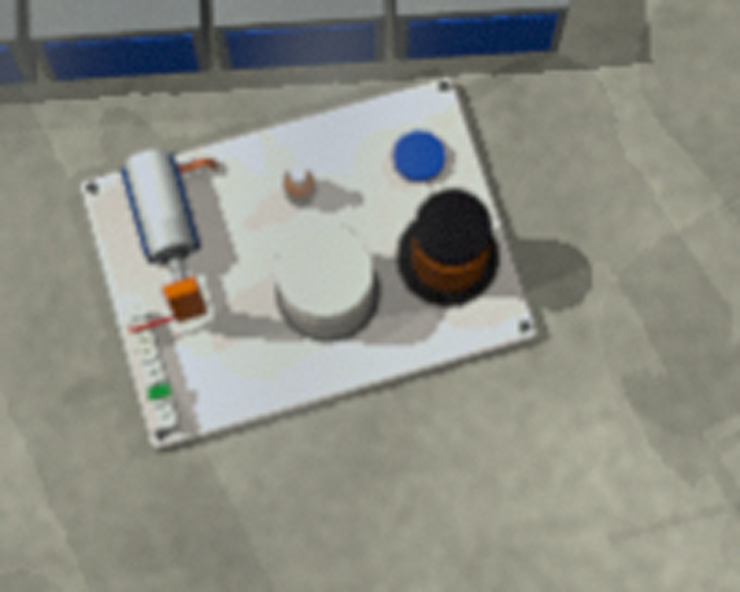

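```bash
cat > h.py <<'E'
from rig import ctrl
import cv2,numpy as np
def ray(c,uv):
    x=(uv[0]-c["cx"])/c["fx"];y=(uv[1]-c["cy"])/c["fy"]
    rd=np.hypot(x,y);r=rd
    for _ in range(30): r=rd/(1+c["k1"]*r*r)
    s=r/rd if rd>0 else 1
    d=c["T"][:3,:3]@np.array([x*s,y*s,1]);return c["T"][:3,3],d
def onz(c,uv,z):
    o,d=ray(c,uv);return o+d*(z-o[2])/d[2]
def proj(c,p):
    q=np.linalg.inv(c["T"])@np.append(p,1);x,y=q[0]/q[2],q[1]/q[2];f=1+c["k1"]*(x*x+y*y)
    return np.array([c["cx"]+c["fx"]*x*f,c["cy"]+c["fy"]*y*f])
def tri(c1,u1,c2,u2):
    A=[];b=[]
    M=np.zeros((3,3));v=np.zeros(3)
    for c,u in((c1,u1),(c2,u2)):
        o,d=ray(c,u);d=d/np.linalg.norm(d);P=np.eye(3)-np.outer(d,d);M+=P;v+=P@o
    return np.linalg.solve(M,v)
E
python3 - <<'E'
from h import *
S=ctrl.read_camera("scene");T=ctrl.read_camera("top")
np.set_printoptions(precision=4,suppress=True)
cs=np.array([(82,185),(455,80),(540,338),(160,450)])/3.7+[220,100]-0.4
P=[onz(T,u,.018) for u in cs];print("corners",np.array(P))
for i in range(4):
    d=P[(i+1)%4]-P[i];print(np.linalg.norm(d),np.degrees(np.arctan2(d[1],d[0])))
print("center",np.mean(P,0))
cs2=np.array([(622,285),(600,500)])/3.3+[200,150]-.4
print("scene corners",[onz(S,u,.018) for u in cs2])
for l,z in(("handle_grip",.1),("tub_lid_top",.093),("jar_lid_top",.107),("band_mid",.041),("pointer",.044)):
    a=ctrl.landmark_of("top",l);b=ctrl.landmark_of("scene",l)
    if a and b:
        print(l,a[0]["uv"],b[0]["uv"],"top",onz(T,a[0]["uv"],z),"scene",onz(S,b[0]["uv"],z),"tri",tri(T,a[0]["uv"],S,b[0]["uv"]))
g=np.array([160,391])/3.7+[220,100]-.4; print("band top manual",onz(T,g,.041))
g=np.array([600,291])/3.3+[200,150]-.4; print("band scene manual",onz(S,g,.041))
g=np.array([130,329])/3.7+[220,100]-.4; print("pointer tip top",onz(T,g,.044))
g=np.array([606,331])/3.3+[200,150]-.4; print("pointer scene",onz(S,g,.044))
# green centroid
for n,c,r in(("top",T,(190,220,245,275)),("scene",S,(220,260,360,400))):
    im=c["image"][r[0]:r[1],r[2]:r[3]].astype(int);w=np.clip(im[:,:,1]-np.maximum(im[:,:,0],im[:,:,2])-15,0,None)
    ys,xs=np.mgrid[r[0]:r[1],r[2]:r[3]];u=((w*xs).sum()/w.sum(),(w*ys).sum()/w.sum());print("green",n,u,onz(c,u,.041))
    w=((im[:,:,0]>150)&(im[:,:,2]<60)&(im[:,:,1]>60));
for n in("top","scene"):
    for l in("tub_lid_top","jar_lid_top","handle_grip"):
        for d in ctrl.masks_of(n,l)[:1]:
            ys,xs=np.nonzero(d["mask"]);print(n,l,d["conf"],d["uv"],xs.min(),xs.max(),ys.min(),ys.max())
E
```

```text
corners [[ 0.7384  0.2254  0.018 ]
 [ 0.8174 -0.1144  0.018 ]
 [ 0.5726 -0.171   0.018 ]
 [ 0.4935  0.1633  0.018 ]]
0.34893522129890997 -76.91468770481276
0.25128441261334117 -166.99501564605632
0.34352881257765655 103.29823549523562
0.25261140072754246 14.232269677628434
center [0.6555 0.0258 0.018 ]
scene corners [array([0.4947, 0.1684, 0.018 ]), array([0.7478, 0.229 , 0.018 ])]
handle_grip [272.0, 178.9] [368.7, 233.0] top [0.6079 0.1212 0.1   ] scene [0.6087 0.1433 0.1   ] tri [0.6061 0.1316 0.0955]
tub_lid_top [305.0, 170.8] [320.4, 224.9] top [0.6294 0.019  0.093 ] scene [0.6191 0.0083 0.093 ] tri [0.6282 0.016  0.101 ]
jar_lid_top [339.2, 159.6] [281.9, 219.2] top [ 0.6546 -0.0881  0.107 ] scene [ 0.6557 -0.0904  0.107 ] tri [ 0.6553 -0.0892  0.1068]
band_mid [256.0, 207.2] [283.3, 218.7] top [0.5354 0.1807 0.041 ] scene [ 0.5716 -0.138   0.041 ] tri [0.5938 0.0466 0.1209]
pointer [256.1, 184.3] [376.2, 250.2] top [0.6093 0.1778 0.044 ] scene [0.6017 0.1655 0.044 ] tri [0.6086 0.1723 0.0513]
band top manual [0.5403 0.1589 0.041 ]
band scene manual [0.54   0.1607 0.041 ]
pointer tip top [0.5957 0.1825 0.044 ]
pointer scene [0.5927 0.1824 0.044 ]
green top (np.float64(262.5490740740741), np.float64(205.36481481481482)) [0.5401 0.1598 0.041 ]
green scene (np.float64(381.0929264909847), np.float64(237.84882108183078)) [0.5407 0.1599 0.041 ]
top tub_lid_top 0.71 [307.6, 171.9] 293 320 161 185
top jar_lid_top 0.58 [339.0, 160.4] 331 351 151 172
scene tub_lid_top 0.65 [320.6, 227.8] 306 335 219 240
scene jar_lid_top 0.57 [283.2, 220.5] 270 292 211 227
scene handle_grip 0.65 [365.8, 235.9] 357 369 224 252
```

```bash
cat > ov.py <<'E'
from h import *
def ov(name,yaw,H,lids,tag,reg,k,extra=[]):
    c=ctrl.read_camera(name);u=np.array([np.cos(yaw),np.sin(yaw),0]);v=np.array([-u[1],u[0],0]);z=np.array([0,0,1])
    x0,y0,x1,y1=reg
    im=cv2.resize(c["image"][y0:y1,x0:x1,::-1],None,fx=k,fy=k,interpolation=cv2.INTER_CUBIC)
    f=lambda p:tuple(int(t) for t in ((proj(c,p)-[x0,y0]+.5)*k))
    B=np.array([*H,0])
    for a in(-1,1):
        for b in(-1,1): cv2.line(im,f(B+.007*a*u+.015*b*v+.042*z),f(B+.007*a*u+.015*b*v+.125*z),(255,0,255),1)
    for h in(.042,.125):
        q=[f(B+.007*a*u+.015*b*v+h*z) for a,b in((1,1),(1,-1),(-1,-1),(-1,1),(1,1))]
        for i in range(4): cv2.line(im,q[i],q[i+1],(255,0,255),1)
    cv2.circle(im,f(B+.045*v+.044*z),3,(255,255,0),1)
    for x,y,h,r in lids:
        t=np.linspace(0,2*np.pi,40)
        cv2.polylines(im,[np.array([f(np.array([x+r*np.cos(s),y+r*np.sin(s),h])) for s in t])],True,(0,255,0),1)
    for e in extra: cv2.circle(im,f(np.array(e)),3,(0,255,255),1)
    cv2.imwrite(f"pics/{tag}.png",im)
E
python3 - <<'E'
from ov import *
L=[(.629,.018,.093,.041),(.655,-.089,.107,.033)]
ov("top",.233,(.604,.1386),L,"ovt1",(235,110,365,225),6)
ov("scene",.233,(.604,.1386),L,"ovs1",(260,200,400,290),5.6)
E
```

```text
(no output)
```

View pics/ovt1.png

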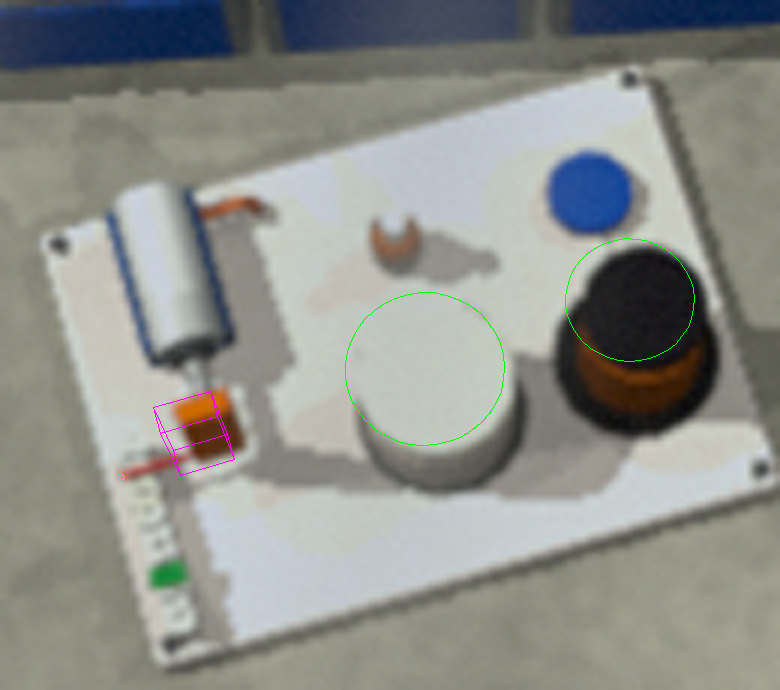

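View pics/ovs1.png

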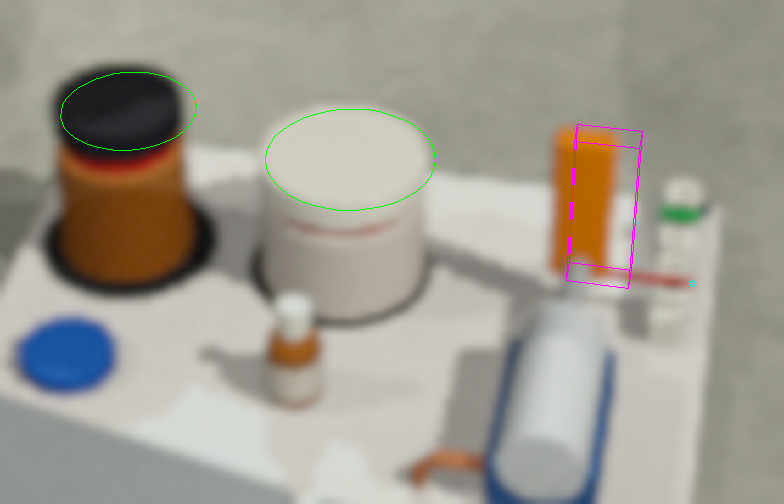

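```bash
python3 - <<'E'
from ov import *
L=[(.628,.0145,.093,.041),(.650,-.0945,.107,.033)]
ov("top",.233,(.6055,.1295),L,"ovt2",(235,110,365,225),6)
ov("scene",.233,(.6055,.1295),L,"ovs2",(260,200,400,290),5.6)
E
```

```text
(no output)
```

View pics/ovt2.png

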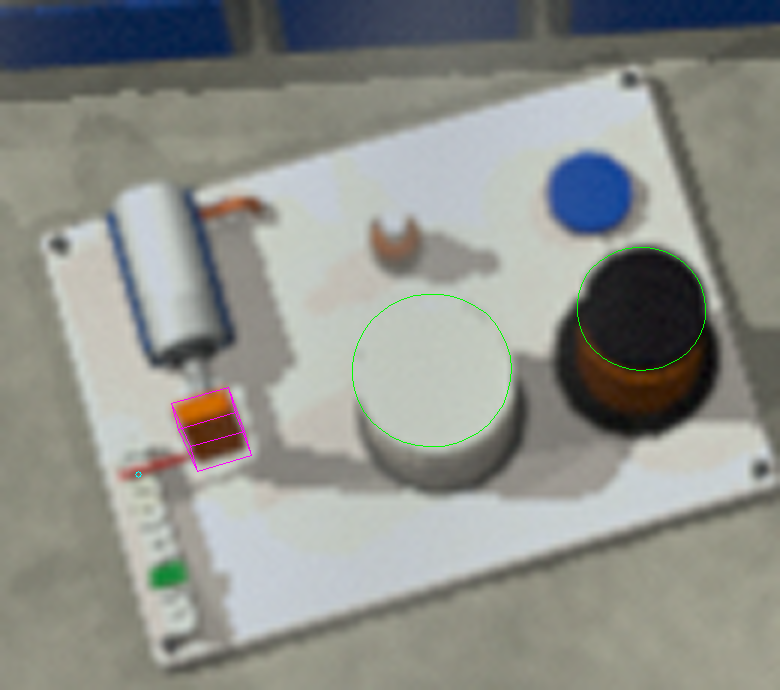

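View pics/ovs2.png

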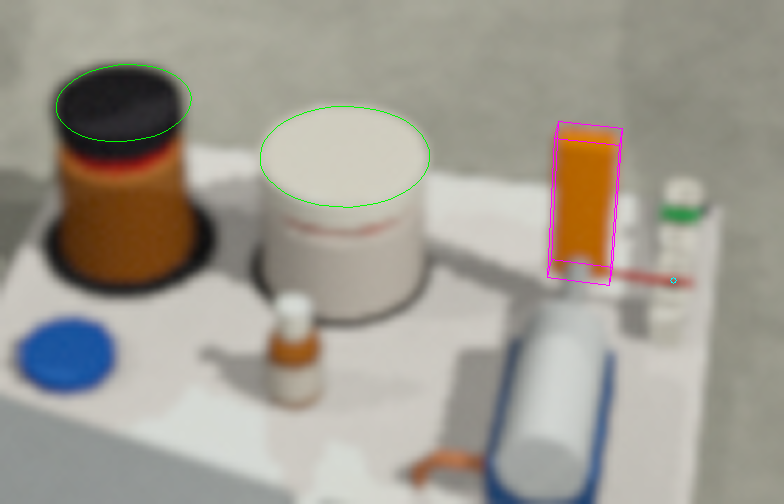

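```bash
python3 -m creep '[{"dz":-0.04,"claw":0},{"dx":0.042,"dy":-0.0175,"claw":0},{"dx":0.042,"dy":-0.0175,"claw":0},{"dx":0.042,"dy":-0.0175,"claw":0},{"dx":0.042,"dy":-0.0175,"claw":0},{"dx":0.042,"dy":-0.0175,"claw":0},{"dx":0.042,"dy":-0.0175,"claw":0},{"dx":0.042,"dy":-0.0175,"claw":0}]'
python3 -m creep '[{"dx":0.042,"dy":-0.0175,"claw":0},{"dx":0.042,"dy":-0.0175,"claw":0},{"dx":0.042,"dy":-0.0175,"claw":0},{"dx":0.042,"dy":-0.0175,"claw":0},{"dx":0.042,"dy":-0.0175,"claw":0},{"dx":0.042,"dy":-0.0175,"claw":0},{"dx":0.036,"dy":-0.0175,"claw":0},{"claw":0}]'
python3 -m creep '[{"wz":-10.5,"claw":0},{"wz":-10.5,"claw":0},{"wz":-10.5,"claw":0},{"wz":-10.5,"claw":0},{"wz":-10.5,"claw":0},{"wz":-10.5,"claw":0},{"wz":-10.5,"claw":0},{"wz":-10.5,"claw":0}]'
```

```text
invalid input
invalid input
invalid input
```

```bash
python3 -m creep '[{"wx":0,"wy":0,"wz":0,"dx":0,"dy":0,"dz":-0.04,"claw":0}]'
```

```text
time_s: 2.62
position: [0.1818, -0.5169, 0.2417]
tcp_rot: [-3.133, -0.001, 0.338]
wrist_force: [-0.1, -0.9, -0.1]
gripper_width: 0.928
```

```bash
python3 -m creep '[{"wx":0,"wy":0,"wz":0,"dx":0.042,"dy":-0.0175,"dz":0,"claw":0},{"wx":0,"wy":0,"wz":0,"dx":0.042,"dy":-0.0175,"dz":0,"claw":0},{"wx":0,"wy":0,"wz":0,"dx":0.042,"dy":-0.0175,"dz":0,"claw":0},{"wx":0,"wy":0,"wz":0,"dx":0.042,"dy":-0.0175,"dz":0,"claw":0},{"wx":0,"wy":0,"wz":0,"dx":0.042,"dy":-0.0175,"dz":0,"claw":0},{"wx":0,"wy":0,"wz":0,"dx":0.042,"dy":-0.0175,"dz":0,"claw":0},{"wx":0,"wy":0,"wz":0,"dx":0.042,"dy":-0.0175,"dz":0,"claw":0}]'
python3 -m creep '[{"wx":0,"wy":0,"wz":0,"dx":0.042,"dy":-0.0175,"dz":0,"claw":0},{"wx":0,"wy":0,"wz":0,"dx":0.042,"dy":-0.0175,"dz":0,"claw":0},{"wx":0,"wy":0,"wz":0,"dx":0.042,"dy":-0.0175,"dz":0,"claw":0},{"wx":0,"wy":0,"wz":0,"dx":0.042,"dy":-0.0175,"dz":0,"claw":0},{"wx":0,"wy":0,"wz":0,"dx":0.042,"dy":-0.0175,"dz":0,"claw":0},{"wx":0,"wy":0,"wz":0,"dx":0.042,"dy":-0.0175,"dz":0,"claw":0},{"wx":0,"wy":0,"wz":0,"dx":0.036,"dy":-0.0175,"dz":0,"claw":0}]'
python3 -m creep '[{"wx":0,"wy":0,"wz":-10.5,"dx":0,"dy":0,"dz":0,"claw":0},{"wx":0,"wy":0,"wz":-10.5,"dx":0,"dy":0,"dz":0,"claw":0},{"wx":0,"wy":0,"wz":-10.5,"dx":0,"dy":0,"dz":0,"claw":0},{"wx":0,"wy":0,"wz":-10.5,"dx":0,"dy":0,"dz":0,"claw":0},{"wx":0,"wy":0,"wz":-10.5,"dx":0,"dy":0,"dz":0,"claw":0},{"wx":0,"wy":0,"wz":-10.5,"dx":0,"dy":0,"dz":0,"claw":0},{"wx":0,"wy":0,"wz":-10.5,"dx":0,"dy":0,"dz":0,"claw":0},{"wx":0,"wy":0,"wz":-10.5,"dx":0,"dy":0,"dz":0,"claw":0}]'
```

```text
time_s: 3.5
position: [0.42, -0.3048, 0.2457]
tcp_rot: [3.141, -0.0, 0.338]
wrist_force: [-0.1, -0.3, -1.1]
gripper_width: 0.184
time_s: 4.38
position: [0.6513, -0.0937, 0.2452]
tcp_rot: [3.142, 0.0, 0.338]
wrist_force: [-0.5, -0.3, 0.9]
gripper_width: 0.002
time_s: 5.38
position: [0.6502, -0.0949, 0.2453]
tcp_rot: [-3.141, 0.0, 1.81]
wrist_force: [-0.6, -0.9, 0.3]
gripper_width: 0.004
```

```bash
python3 -m creep '[{"wx":0,"wy":0,"wz":0,"dx":0,"dy":0,"dz":0.045,"claw":0},{"wx":0,"wy":0,"wz":0,"dx":0,"dy":0,"dz":0.045,"claw":0},{"wx":0,"wy":0,"wz":0,"dx":0,"dy":0,"dz":0.03,"claw":0},{"wx":0,"wy":0,"wz":0,"dx":0,"dy":0,"dz":0.010,"claw":0},{"wx":0,"wy":0,"wz":0,"dx":0,"dy":0,"dz":0.003,"claw":0},{"wx":0,"wy":0,"wz":0,"dx":0,"dy":0,"dz":0.003,"claw":0}]'
python3 -m creep '[{"wx":0,"wy":0,"wz":0,"dx":0,"dy":0,"dz":0.002,"claw":0},{"wx":0,"wy":0,"wz":0,"dx":0,"dy":0,"dz":0.002,"claw":0},{"wx":0,"wy":0,"wz":0,"dx":0,"dy":0,"dz":0.002,"claw":0}]'
python3 -m creep '[{"wx":0,"wy":0,"wz":0,"dx":0,"dy":0,"dz":0.002,"claw":0},{"wx":0,"wy":0,"wz":0,"dx":0,"dy":0,"dz":0.001,"claw":0}]'
```

```text
time_s: 6.12
position: [0.6514, -0.0952, 0.1115]
tcp_rot: [3.138, 0.002, 1.804]
wrist_force: [-0.2, 0.6, 0.1]
gripper_width: 0.004
time_s: 6.5
position: [0.6511, -0.0951, 0.1064]
tcp_rot: [3.138, 0.002, 1.804]
wrist_force: [-1.5, 0.6, 5.9]
gripper_width: 0.003
time_s: 6.75
position: [0.6511, -0.0951, 0.1033]
tcp_rot: [3.138, 0.002, 1.804]
wrist_force: [-1.3, 0.6, 5.9]
gripper_width: 0.003
```

```bash
python3 -m creep '[{"wx":0,"wy":0,"wz":0,"dx":0,"dy":0,"dz":0.002,"claw":0},{"wx":0,"wy":0,"wz":0,"dx":0,"dy":0,"dz":0.001,"claw":0}]'
python3 -m creep '[{"wx":0,"wy":0,"wz":0,"dx":0,"dy":0,"dz":0.001,"claw":0},{"wx":0,"wy":0,"wz":0,"dx":0,"dy":0,"dz":0,"claw":0}]'
python3 -m creep '[{"wx":0,"wy":0,"wz":0,"dx":0,"dy":0,"dz":0.001,"claw":0},{"wx":0,"wy":0,"wz":0,"dx":0,"dy":0,"dz":0,"claw":0}]'
```

```text
time_s: 7.0
position: [0.6511, -0.0951, 0.1004]
tcp_rot: [3.138, 0.002, 1.804]
wrist_force: [-1.3, 0.4, 5.4]
gripper_width: 0.009
time_s: 7.25
position: [0.6511, -0.0951, 0.0993]
tcp_rot: [3.138, 0.002, 1.804]
wrist_force: [-1.0, 0.2, 5.5]
gripper_width: 0.002
time_s: 7.5
position: [0.6511, -0.0951, 0.0993]
tcp_rot: [3.138, 0.002, 1.804]
wrist_force: [-1.8, 0.7, 7.8]
gripper_width: 0.002
```

```bash
python3 -m creep '[{"wx":0,"wy":0,"wz":0,"dx":0,"dy":0,"dz":0.001,"claw":0},{"wx":0,"wy":0,"wz":0,"dx":0,"dy":0,"dz":0.001,"claw":0},{"wx":0,"wy":0,"wz":0,"dx":0,"dy":0,"dz":0,"claw":0}]'
```

```text
time_s: 7.88
position: [0.6512, -0.0951, 0.0992]
tcp_rot: [3.137, 0.003, 1.804]
wrist_force: [-4.4, 1.8, 13.5]
gripper_width: 0.003
```

```bash
python3 -m creep '[{"wx":0,"wy":0,"wz":0,"dx":0,"dy":0,"dz":-0.015,"claw":0},{"wx":0,"wy":0,"wz":0,"dx":0,"dy":0,"dz":-0.03,"claw":0},{"wx":0,"wy":0,"wz":0,"dx":0.04,"dy":0.001,"dz":0,"claw":0},{"wx":0,"wy":0,"wz":0,"dx":0.04,"dy":0.001,"dz":0,"claw":0},{"wx":0,"wy":0,"wz":0,"dx":0.032,"dy":0.001,"dz":0,"claw":0},{"wx":0,"wy":0,"wz":0,"dx":0,"dy":0,"dz":0.03,"claw":0},{"wx":0,"wy":0,"wz":0,"dx":0,"dy":0,"dz":0.008,"claw":0}]'
python3 -m creep '[{"wx":0,"wy":0,"wz":0,"dx":0,"dy":0,"dz":0.002,"claw":0},{"wx":0,"wy":0,"wz":0,"dx":0,"dy":0,"dz":0.002,"claw":0},{"wx":0,"wy":0,"wz":0,"dx":0,"dy":0,"dz":0.002,"claw":0},{"wx":0,"wy":0,"wz":0,"dx":0,"dy":0,"dz":0.002,"claw":0}]'
```

```text
time_s: 8.75
position: [0.6261, 0.0153, 0.0986]
tcp_rot: [-3.138, -0.001, 1.805]
wrist_force: [-0.1, -0.5, 0.2]
gripper_width: 0.006
time_s: 9.25
position: [0.6276, 0.0145, 0.093]
tcp_rot: [3.141, 0.0, 1.804]
wrist_force: [0.5, 0.9, 1.2]
gripper_width: 0.006
```

```bash
python3 -m creep '[{"wx":0,"wy":0,"wz":0,"dx":0,"dy":0,"dz":0.002,"claw":0},{"wx":0,"wy":0,"wz":0,"dx":0,"dy":0,"dz":0.002,"claw":0},{"wx":0,"wy":0,"wz":0,"dx":0,"dy":0,"dz":0.001,"claw":0}]'
python3 -m creep '[{"wx":0,"wy":0,"wz":0,"dx":0,"dy":0,"dz":0.001,"claw":0},{"wx":0,"wy":0,"wz":0,"dx":0,"dy":0,"dz":0.001,"claw":0},{"wx":0,"wy":0,"wz":0,"dx":0,"dy":0,"dz":0.001,"claw":0}]'
python3 -m creep '[{"wx":0,"wy":0,"wz":0,"dx":0,"dy":0,"dz":0.001,"claw":0},{"wx":0,"wy":0,"wz":0,"dx":0,"dy":0,"dz":0.001,"claw":0},{"wx":0,"wy":0,"wz":0,"dx":0,"dy":0,"dz":0,"claw":0}]'
```

```text
time_s: 9.62
position: [0.6275, 0.0146, 0.0892]
tcp_rot: [3.14, 0.001, 1.804]
wrist_force: [-1.8, 0.4, 5.8]
gripper_width: 0.007
time_s: 10.0
position: [0.6275, 0.0146, 0.0864]
tcp_rot: [3.14, 0.001, 1.804]
wrist_force: [-2.2, 0.1, 6.8]
gripper_width: 0.004
time_s: 10.38
position: [0.6275, 0.0146, 0.0852]
tcp_rot: [3.14, 0.001, 1.804]
wrist_force: [-4.6, -0.1, 8.9]
gripper_width: 0.004
```

```bash
python3 -m creep '[{"wx":0,"wy":0,"wz":0,"dx":0,"dy":0,"dz":0.001,"claw":0},{"wx":0,"wy":0,"wz":0,"dx":0,"dy":0,"dz":0.001,"claw":0},{"wx":0,"wy":0,"wz":0,"dx":0,"dy":0,"dz":0,"claw":0}]'
python3 -m creep '[{"wx":0,"wy":0,"wz":0,"dx":0,"dy":0,"dz":-0.02,"claw":0},{"wx":0,"wy":0,"wz":0,"dx":0,"dy":0,"dz":-0.05,"claw":0},{"wx":0,"wy":0,"wz":0,"dx":0,"dy":0,"dz":-0.05,"claw":0.06},{"wx":0,"wy":0,"wz":0,"dx":0,"dy":0,"dz":0,"claw":0.06}]'
python3 - <<'E'
from ov import *
L=[(.628,.0145,.085,.041),(.651,-.095,.099,.033)]
ov("scene",.233,(.6055,.1295),L,"ovs3",(260,200,400,290),5.6)
E
```

```text
time_s: 10.75
position: [0.6276, 0.0146, 0.0851]
tcp_rot: [3.139, 0.001, 1.804]
wrist_force: [-6.2, 0.4, 15.8]
gripper_width: 0.003
time_s: 11.25
position: [0.6301, 0.0146, 0.2074]
tcp_rot: [3.13, 0.004, 1.804]
wrist_force: [0.5, -0.0, 0.1]
gripper_width: 0.183
```

View pics/ovs3.png

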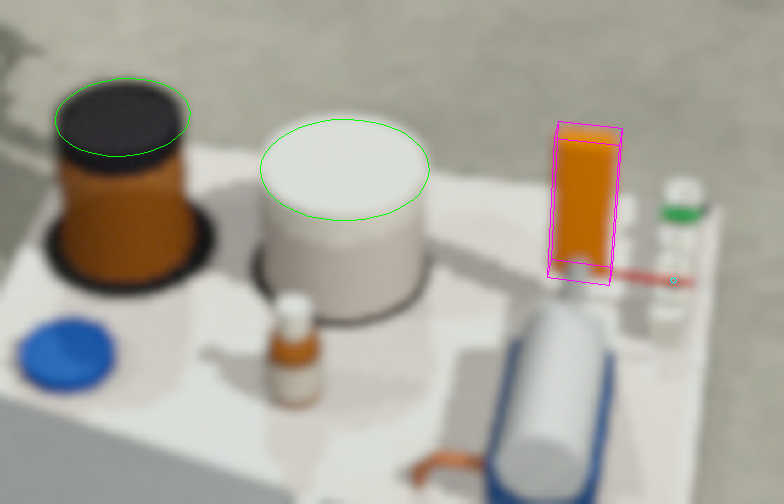

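```bash
python3 -m creep '[{"wx":0,"wy":0,"wz":0,"dx":0.03,"dy":0.001,"dz":0,"claw":0.06},{"wx":0,"wy":0,"wz":0,"dx":0.03,"dy":0.001,"dz":0,"claw":0.06},{"wx":0,"wy":0,"wz":0,"dx":0.03,"dy":0.001,"dz":0,"claw":0.06},{"wx":0,"wy":0,"wz":0,"dx":0.027,"dy":0.002,"dz":0,"claw":0.06},{"wx":0,"wy":0,"wz":0,"dx":0,"dy":0,"dz":0,"claw":0.06}]'
python3 - <<'E'
from ov import *
L=[]
ov("scene",.233,(.6055,.1295),L,"ovs4",(300,150,420,260),5.4)
ov("top",.233,(.6055,.1295),L,"ovt4",(225,110,345,225),5.2)
E
```

```text
time_s: 11.92
position: [0.6039, 0.1312, 0.1982]
tcp_rot: [-3.138, -0.0, 1.807]
wrist_force: [-0.0, -0.4, 0.3]
gripper_width: 0.637
```

View pics/ovs4.png

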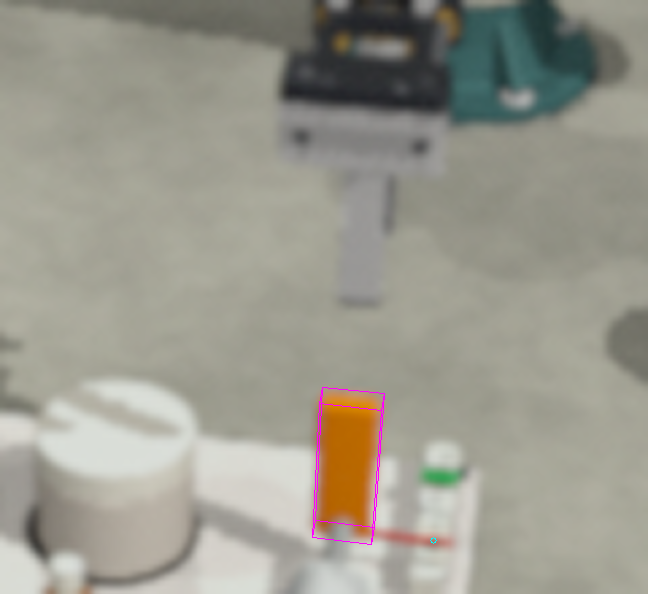

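View pics/ovt4.png

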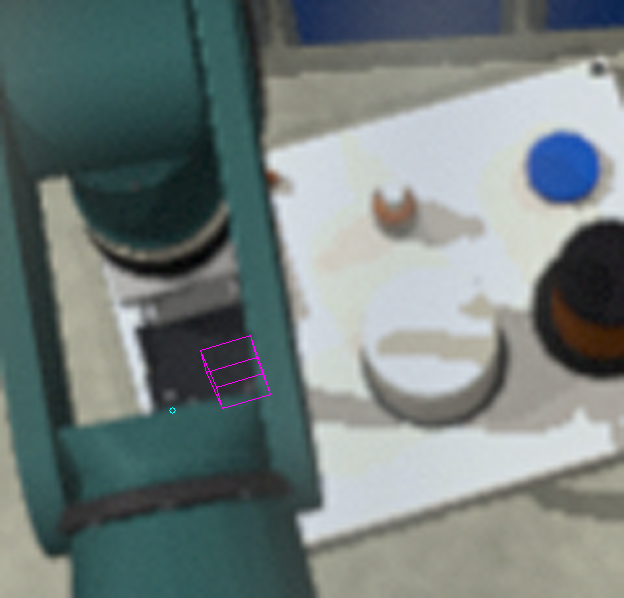

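```bash
python3 -m creep '[{"wx":0,"wy":0,"wz":0,"dx":0,"dy":0,"dz":0.03,"claw":0.06},{"wx":0,"wy":0,"wz":0,"dx":0,"dy":0,"dz":0.03,"claw":0.06},{"wx":0,"wy":0,"wz":0,"dx":0,"dy":0,"dz":0.03,"claw":0.06},{"wx":0,"wy":0,"wz":0,"dx":0,"dy":0,"dz":0.023,"claw":0.06},{"wx":0,"wy":0,"wz":0,"dx":0,"dy":0,"dz":0,"claw":0.06}]'
python3 -m creep '[{"wx":0,"wy":0,"wz":0,"dx":0,"dy":0,"dz":0,"claw":0.03},{"wx":0,"wy":0,"wz":0,"dx":0,"dy":0,"dz":0,"claw":0.02},{"wx":0,"wy":0,"wz":0,"dx":0,"dy":0,"dz":0,"claw":0.0},{"wx":0,"wy":0,"wz":0,"dx":0,"dy":0,"dz":0,"claw":0.0},{"wx":0,"wy":0,"wz":0,"dx":0,"dy":0,"dz":0,"claw":0.0}]'
python3 - <<'E'
from ov import *
ov("scene",.233,(.6055,.1295),[],"ovs5",(300,180,420,280),6)
E
```

```text
time_s: 12.65
position: [0.6033, 0.1281, 0.0842]
tcp_rot: [-3.135, -0.0, 1.802]
wrist_force: [0.6, -0.7, 0.3]
gripper_width: 0.638
time_s: 13.28
position: [0.6061, 0.13, 0.0879]
tcp_rot: [3.139, 0.0, 1.804]
wrist_force: [3.1, 1.4, -0.7]
gripper_width: 0.146
```

View pics/ovs5.png

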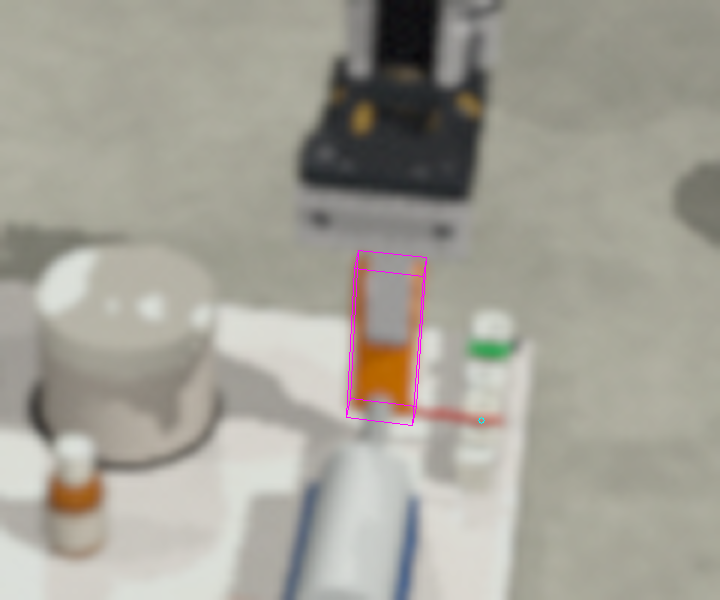

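```bash
python3 -m creep '[{"wx":0,"wy":0,"wz":0,"dx":0,"dy":-0.003,"dz":0,"claw":0},{"wx":0,"wy":0,"wz":0,"dx":0,"dy":-0.007,"dz":0,"claw":0},{"wx":0,"wy":0,"wz":0,"dx":0,"dy":-0.01,"dz":0,"claw":0},{"wx":0,"wy":0,"wz":0,"dx":0,"dy":-0.01,"dz":0,"claw":0},{"wx":0,"wy":0,"wz":0,"dx":0,"dy":-0.01,"dz":0,"claw":0},{"wx":0,"wy":0,"wz":0,"dx":0,"dy":-0.008,"dz":0,"claw":0},{"wx":0,"wy":0,"wz":0,"dx":0,"dy":-0.004,"dz":0,"claw":0},{"wx":0,"wy":0,"wz":0,"dx":0,"dy":0,"dz":0,"claw":0}]'
python3 - <<'E'
from ov import *
p=ctrl.sense()["position"];print(p,ctrl.sense()["wrist_force"])
ov("scene",.233,p[:2],[],"ovs6",(340,200,410,270),8.5)
ov("top",.233,p[:2],[],"ovt6",(235,150,315,235),7)
E
```

```text
time_s: 14.32
position: [0.5559, 0.1181, 0.0878]
tcp_rot: [3.137, 0.0, 1.804]
wrist_force: [8.0, 1.3, -2.4]
gripper_width: 0.148
[0.55587696 0.1180857  0.08782605] [ 8.00442416  1.29768347 -2.39328407]
```

View pics/ovs6.png

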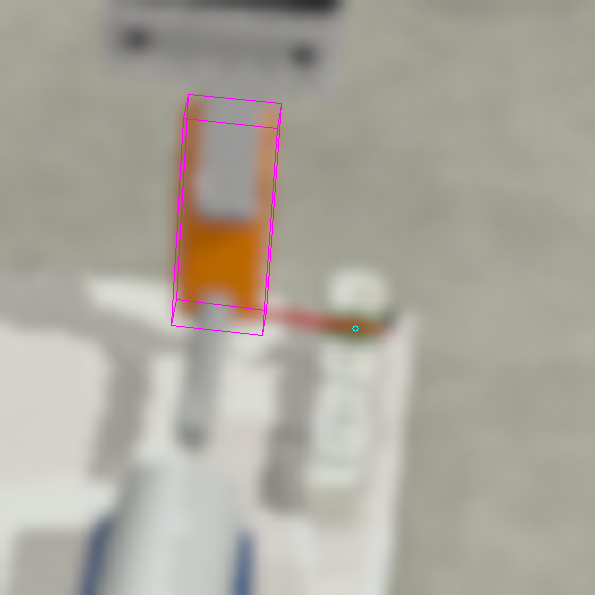

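View pics/ovt6.png

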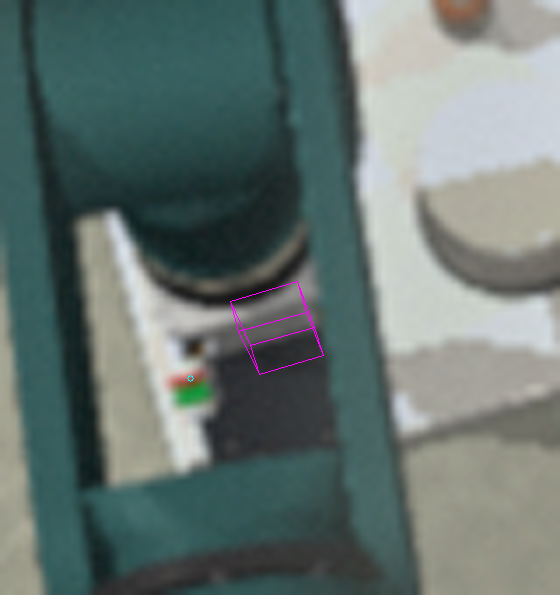

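```bash
python3 -m creep '[{"wx":0,"wy":0,"wz":0,"dx":0,"dy":-0.0025,"dz":0,"claw":0},{"wx":0,"wy":0,"wz":0,"dx":0,"dy":-0.002,"dz":0,"claw":0},{"wx":0,"wy":0,"wz":0,"dx":0,"dy":0,"dz":0,"claw":0}]'
python3 - <<'E'
from ov import *
p=ctrl.sense()["position"];print(p,ctrl.sense()["wrist_force"])
u=np.array([np.cos(.233),np.sin(.233),0]);v=np.array([-u[1],u[0],0]);b=np.array([.5404,.1598,.041])
ex=[b+a*.006*u+c*.01*v for a in(-1,1) for c in(-1,1)]
ov("scene",.233,p[:2],[],"ovs7",(350,210,400,260),12,ex)
ov("top",.233,p[:2],[],"ovt7",(240,185,290,225),12,ex)
E
```

```text
time_s: 14.8
position: [0.5519, 0.1171, 0.0878]
tcp_rot: [3.137, 0.0, 1.804]
wrist_force: [7.6, 2.6, -2.2]
gripper_width: 0.149
[0.55188115 0.11712024 0.08783152] [ 7.64165466  2.62794581 -2.21334316]
```

View pics/ovs7.png

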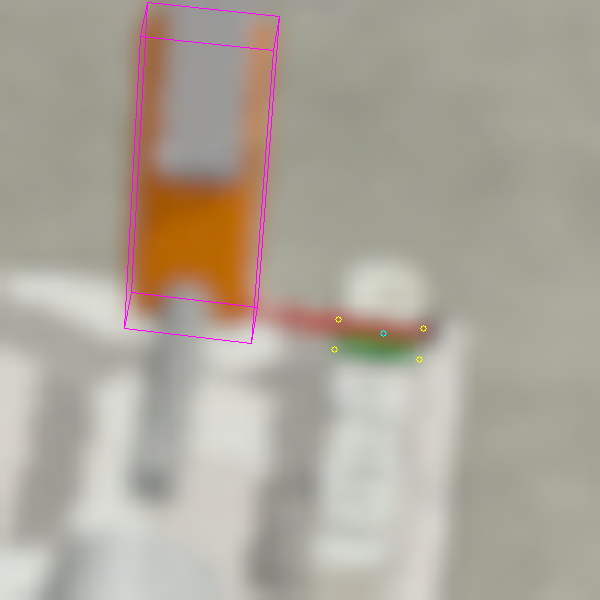

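View pics/ovt7.png

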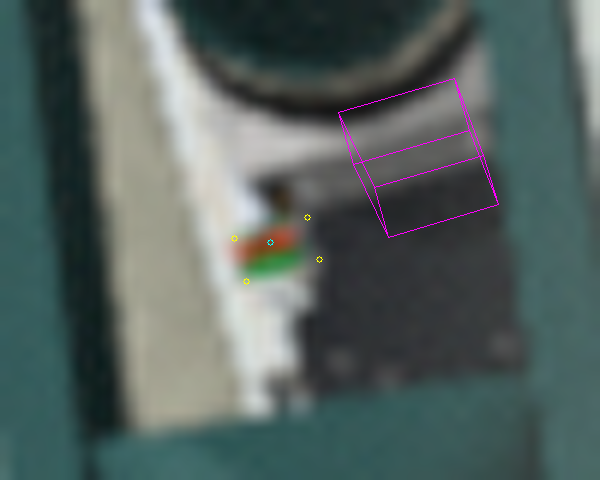

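```bash
for i in 1 2 3; do python3 -m creep '[{"wx":0,"wy":0,"wz":0,"dx":0,"dy":0,"dz":0,"claw":0},{"wx":0,"wy":0,"wz":0,"dx":0,"dy":0,"dz":0,"claw":0},{"wx":0,"wy":0,"wz":0,"dx":0,"dy":0,"dz":0,"claw":0},{"wx":0,"wy":0,"wz":0,"dx":0,"dy":0,"dz":0,"claw":0},{"wx":0,"wy":0,"wz":0,"dx":0,"dy":0,"dz":0,"claw":0},{"wx":0,"wy":0,"wz":0,"dx":0,"dy":0,"dz":0,"claw":0},{"wx":0,"wy":0,"wz":0,"dx":0,"dy":0,"dz":0,"claw":0},{"wx":0,"wy":0,"wz":0,"dx":0,"dy":0,"dz":0,"claw":0}]'; done
python3 -m creep '[{"wx":0,"wy":0,"wz":0,"dx":0,"dy":0,"dz":0,"claw":0},{"wx":0,"wy":0,"wz":0,"dx":0,"dy":0,"dz":0,"claw":0},{"wx":0,"wy":0,"wz":0,"dx":0,"dy":0,"dz":0,"claw":0},{"wx":0,"wy":0,"wz":0,"dx":0,"dy":0,"dz":0,"claw":0}]'
python3 - <<'E'
from ov import *
ov("scene",.233,ctrl.sense()["position"][:2],[],"ovs8",(255,195,405,295),5.2)
E
```

```text
time_s: 15.9
position: [0.5519, 0.1171, 0.0878]
tcp_rot: [3.137, 0.0, 1.804]
wrist_force: [9.4, 2.1, -2.8]
gripper_width: 0.148
time_s: 16.9
position: [0.5519, 0.1171, 0.0879]
tcp_rot: [3.137, 0.0, 1.804]
wrist_force: [8.1, 2.0, -1.4]
gripper_width: 0.148
time_s: 17.9
position: [0.5519, 0.1171, 0.0878]
tcp_rot: [3.137, 0.0, 1.804]
wrist_force: [7.3, 2.9, -1.8]
gripper_width: 0.147
time_s: 18.4
position: [0.5519, 0.1171, 0.0878]
tcp_rot: [3.137, 0.0, 1.804]
wrist_force: [8.2, 2.1, -3.1]
gripper_width: 0.154
```

View pics/ovs8.png

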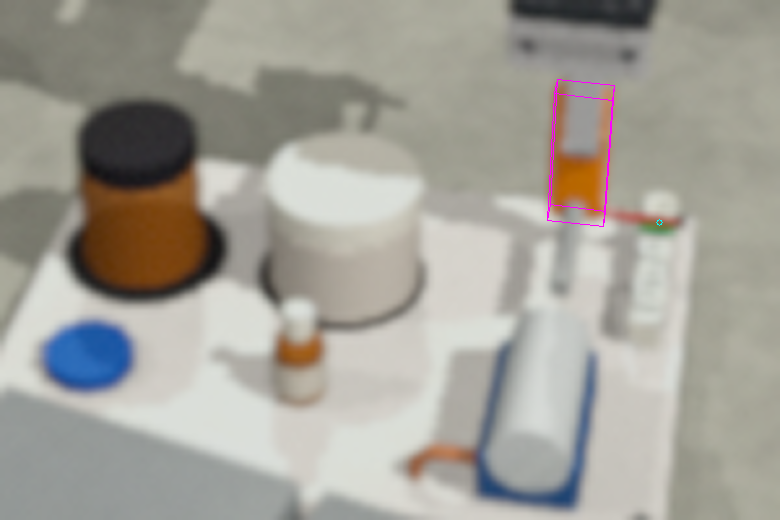

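The picture shows both lids home with no red neck, the cap and vial where they were, and the pointer over the green band at about (659,222). The arm is still, so I am handing in.

```bash
python3 -c "
from rig import ctrl
print(ctrl.job_done()); s=ctrl.sense(); print(s['time_s'],s['position'],s['wrist_force'],s['gripper_width'])"
```

```text
the job is handed in; nothing more can be done
None
the job is handed in; nothing more can be done
```

The seal tester is ready and the job is handed in, with the gripper still holding the plunger handle; no verdict was reported.

- **Lids:** I pressed the jar lid, then the tub lid, straight down with the shut fingers, while the plunger was still at rest. The tip stopped at 99.2 mm and 85.1 mm above the bench, against 99 and 85 mm for fully home. Extra push of 13–16 N moved neither lid, and no red neck shows in the pictures afterwards.
- **Plunger:** I gripped the handle front and back, pulled it about 56 mm and held it for roughly 3.6 s before handing in. The tool position did not change during the hold, and the wrist force was about 8–9 N, matching the spring.
- **Pointer:** The pictures show it over the green band. The scene camera puts it about at the middle and the top camera about 1 mm short; both are well inside the 6 mm allowed.
- **Disagreements and limits:**
  - Some of the networks' early results were several mm or more off (the band, the pointer, and the handle in the scene picture). I corrected them by fitting the known shapes onto both pictures.
  - My first moves were refused because the rows left out some values, so nothing moved then.
  - The cap and vial look undisturbed in the last picture. I did not check the other loose things after the start, but the arm met no unexpected force.

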